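# Turn over the top panel of a bench reference stand

## Robot

A 7-joint arm with a two-finger parallel gripper is mounted at the origin on the work surface. World frame = base frame: x ahead of the robot, y to its left, z up, the work surface at z = 0. Lengths are in mm, angles in rad, forces in N, time in s.
With the tool pointing down it reaches from about 425 to 875 mm from the base axis. Payload 4.7 kg.
Tool frame: the origin (TCP) lies at the very end of the fingers, on their centre line; the grasp point (between the pads) lies 19 mm behind it; x points along the fingers, y is the direction in which the jaws open and shut, and the axes are right-handed (so a half turn about x gives the same grasp; the last joint's range is limited). The gripper opens to 87 mm and grips with 3 to 60 N. Pads are 19 mm wide; open, the fingers measure 117 mm over their backs; the gripper's body (75 mm by 190 mm) begins 51 mm behind the grasp point.
Start: joints at [1.334, 0.321, -0.07, 1.45, 0.023, 1.371, -0.057], TCP at [161.295, -629.69, 222.587] pointing down, gripper open.
Joint ranges: [-2.86, 2.86], [-0.3, 2.09], [-1.38, 1.24], [0.06, 2.45], [-1.56, 4.7], [0.09, 2.05], [-2.69, 2.69]. Speed limits (rad/s): [2.57, 2.57, 3.14, 3.14, 3.14, 3.14, 3.14].

## Interface

Orientations are given as a unit quaternion [w, x, y, z].
In Python, from rig import * gives the robot as it stands. The module is installed in compiled form; this text tells all that it offers.
- The arm moves only by the tool send_rows, never from a script. Its argument "targets" is a list of rows, each a list of 2 entries, a list of its own where there are three numbers: the shift along the tool's x, y, z in mm, then the turn about the tool's x in degrees. In form: [[[tx, ty, tz], roll], ...]. A call has 1 to 12 rows; each row is the pose to reach, as a shift and turn from the pose commanded when the call began, along the tool's axes at that moment; what a row does not reach only later rows make up. A row lasts 1/10 s, in which the tool goes at most 50 mm and 8.59 degrees, less where a joint would pass 70% of its speed; a pose out of reach is approached as far as the arm can. A call with a gripper value outside its range is refused whole. "jaw" is the finger opening in mm, from 0 to 87, set as the call begins (left out, the last holds). The fingers move at their own pace and stop on an object; "force" is the grip in N (left out, the last holds). Time passes only in rows, so rows that repeat a pose let the fingers close. It gives the time, the measured TCP pose, the force and the opening at its end, in the units of the state.
- observe(): the state, without advancing time (a new reading comes with each control period).
- camera(name): name is "scene" or "top"; returns the picture (400x640x3 uint8, red, green, blue); there is no depth.
- camera_params(name): a dict with "fov_y" (degrees; the focal length in pixels is half the picture's height over the tangent of half this angle, whatever the lens; pixels are square), "cx", "cy" (the principal point, pixels), "dist" ([k1, k2, p1, p2, k3] as OpenCV has them; the pictures are not rectified), "world_to_cam" (4x4, takes a point from world to camera coordinates). Camera axes: x right, y down, z forward; pixel columns grow to the right and rows downward; lengths in mm; the calibration is good to about 2 mm. A picture is of the moment at which its call begins. camera_params takes no time and is no camera call.
- job_done(): hands the job in, once; it reports no verdict.
Trained networks look in the newest picture that a camera, given by its name, has taken for a name from the list of things; names that differ only in an ending like _2 or _b are one class to them, and where a whole thing is asked for, a point or a joint stands for the part that bears it (a point fixed in the world has none). Each returns a list of dicts, best first, with "p" (0 to 1); they miss things now and then, are a little off and sometimes report something else, mostly with a low value. They report only what shows in the picture. A call takes as long as a camera call.
- look_for(thing, camera): "extent" ([left, top, width, height] in pixels, round what is visible of it).
- masks_of(thing, camera): "region" (400x640 bool, what is visible of it) and "extent" ([left, top, width, height] in pixels, round what is visible of it).
The state is a dict: "time_s": time; "joints": joint angles; "joint_vel": joint speeds; "tau": joint torques, N m; "ee_pos": TCP position; "ee_rot": TCP orientation; "ft_force": force on the tool from outside, world axes, zero at the start; "wrist_torque": the same for the moment, N m; "width": opening from 0.0 (shut) to 1.0 (fully open).
Only numpy, scipy, OpenCV 4.12 (cv2) and the standard library are available. Lean on these libraries where they do the work, as an engineer would, in place of code of your own. Each camera call takes 0.05 s, during which the arm holds its last target.

## Task

On the laboratory's reference stand, turn the top panel, the one with the index tab in the middle, from the right-hand side over the spine so that it lies fully flat on the left-hand side: push it up from underneath with the fingertips, swing it over steadily and press it down flat. Do not pinch the panel or fling it over, leave the other four panels lying as they are and the bottles, vial and cap where they stand, and finish clear of everything.

Things in the scene. Friction and masses are not known exactly. Their poses are not given: they have to be found in the camera images.
- spine (a point): middle of the top panel's pivot axis, on the spine of the reference stand, 63 mm above the bench. Its x runs along the spine away from the robot (the stand is turned up to 20 degrees either way), y to the left, z up
- stand: grey steel stand fixed to the bench, origin on the bench under spine, same axes: base plate 200 x 270 x 9 mm; two end cheeks 44 mm wide across the spine's ends at x = +-110 mm, 74 mm high; a rest rail each side, 110 to 126 mm from the spine, top 45 mm high. Beyond 135 mm from the spine there is only open bench under the panels' edges and tabs
- panel (a point): centre of the top panel, 83 mm from the pivot axis, moving with it. Rigid framed A5 panel, grey with white sheets, 210 mm along the spine, 160 mm from pivot axis to free edge, 6 mm thick, 0.11 to 0.21 kg. Its y points along the panel to the pivot axis; its z, square to the panel, points up while it lies on the right. Lying flat its lower face is 60 mm above the bench
- tab (a point): centre of the top panel's index tab, 176 mm from the pivot axis, axes as panel. The tab stands out of the middle of the free edge: 60 mm along the spine, 32 mm outward (160 to 192 mm from the axis), 6 mm thick. The two panels below it end 164 mm from the spine, so 28 mm of the tab overhangs them, with open bench underneath
- top_panel (a joint): angle of the top panel about its pivot axis, rad: 0 flat on the right-hand side (towards y = - of the spine frame), 1.57 upright, 3.14 (its end stop) flat on the left-hand side. At the start it lies flat or has been left raised by up to 0.4. The pivot is stiff (0.22 Nm of friction): the panel stays at any angle it is left at and needs about 2 N at the tab to lift
- right_mid (a joint): angle, rad: 0 lying flat on its rest, growing as its free edge is raised. Panel of the same size directly below the top panel on the right, axis 7.5 mm lower and 4 mm to the right; its tab is the one nearest the robot, centred 70 mm from the middle of the edge, and there is a gap of 10 mm along the spine between it and the top panel's tab. It stays lying.
- right_low (a joint): angle, rad: 0 lying flat on its rest, growing as its free edge is raised. Lowest panel on the right, 7.5 mm below the last; its tab is the one farthest from the robot, again 10 mm along the spine from the top panel's tab. It stays lying.
- left_mid (a joint): angle, rad: 0 lying flat on its rest, growing as its free edge is raised. Upper panel on the left, axis 7.5 mm lower than the top panel's; the top panel comes to lie on it. Tab nearest the robot. It stays lying.
- left_low (a joint): angle, rad: 0 lying flat on its rest, growing as its free edge is raised. Lowest panel on the left, 7.5 mm below the last; tab farthest from the robot. It stays lying.
- bottle_large: bystander: clear screw-cap bottle of dark extract with a blue cap, 70 mm across, 140 mm high, loose, beyond the stand to the left; origin at the centre of its foot, z up along the bottle
- bottle_small: bystander: the same kind of bottle, 54 mm across, 100 mm high, loose, beyond the far end of the spine; origin at the centre of its foot, z up along the bottle
- cap: bystander: white plastic cap, 42 mm across, 22 mm high, loose on the bench left of the stand; origin at the centre of its underside
- vial: bystander: brown glass vial with white lid, 26 mm across, 64 mm high, loose on the bench near the stand's left corner on the robot's side; origin at the centre of its foot, z up along the vial

How it is judged (in metres and radians):
On the way:
1. the top panel is swung up past upright (value of joint top_panel above 1.6 rad).
At the end, for the whole second after the job is handed in: The top panel lies flat on the left-hand side (within about 4 degrees of its stop) and at rest, the other four panels lie flat (within about 3.5 degrees), and the bottles, cap and vial stand upright within 20 mm of where they were (value of joint top_panel above 3.07 rad and velocity of joint top_panel between -0.05 and 0.05 rad/s and value of joint each of right_mid, right_low, left_mid, left_low below 0.06 rad and distance of each of bottle_large, bottle_small, cap, vial from where it was at the start of the episode below 0.02 m and angle between each of bottle_large, bottle_small, cap, vial's own z axis and vertical below 0.15 rad); the robot touches nothing.
It fails at once if the top panel is pinched: fingers press on both of its faces at once (more than 2 N on each) ((contact force between the fingers and top_panel_c0 above 2 N or contact force between the fingers and top_panel_c2 above 2 N) and (contact force between the fingers and top_panel_c1 above 2 N or contact force between the fingers and top_panel_c3 above 2 N)).
It fails at once if the top panel is flung or slapped over (faster than 4 rad/s) (velocity of joint top_panel above 4 rad/s or velocity of joint top_panel below -4 rad/s).
It fails at once if another panel is lifted (more than 0.12 rad) (value of joint any of right_mid, right_low, left_mid, left_low above 0.12 rad).
It fails at once if a bottle, the cap or the vial is knocked or moved more than 20 mm (distance of any of bottle_large, bottle_small, cap, vial from where it was at the start of the episode above 0.02 m).
It also fails if it takes over 48 s, if anything falls off the work surface, if the arm or the gripper's body presses on something with over 40 N, if the wrist force passes 120 N, or if a joint passes its speed limit or range.

## Working session

There is one attempt and no reset: what is moved stays moved. The work goes in short steps, Python scripts to look and compute and a tool call to move; the robot and the scene stay as the last step left them, time stands still between calls to the robot, and variables do not carry over. Pictures are saved under pics/ and viewed, and the job is handed in when it is done.

Besides the shell and the picture viewer there is one more tool, called after "Request:" by a JSON object that holds its "name" and its "arguments", one argument or row to a line. send_rows: Moves the arm, as the interface text tells. Its arguments: {"type":"object","properties":{"targets":{"type":"array","items":{"type":"array"}},"jaw":{"type":"number"},"force":{"type":"number"}},"required":["targets"]}

```bash
mkdir -p pics; python3 - <<'E'
from rig import *
import cv2,numpy as np
for n in ("scene","top"):
    im=camera(n); cv2.imwrite(f"pics/{n}0.png",im[:,:,::-1])
    p=camera_params(n); print(n,p["fov_y"],p["cx"],p["cy"],p["dist"],np.round(p["world_to_cam"],3).tolist())
s=observe(); print(s)
E
ls
```

```text
scene 44.661178787033194 322.6635016902092 190.05193009217666 [0.01164759 0.         0.         0.         0.        ] [[0.206, 0.979, 0.004, -184.886], [0.739, -0.153, -0.656, -346.906], [-0.641, 0.138, -0.755, 1351.467], [0.0, 0.0, 0.0, 1.0]]
top 46.01362963702609 316.67648194854803 200.77715403279555 [-0.12088015  0.          0.          0.          0.        ] [[-0.013, -1.0, -0.02, 109.79], [-0.99, 0.016, -0.142, 539.082], [0.142, 0.018, -0.99, 1007.606], [0.0, 0.0, 0.0, 1.0]]
{'time_s': 0.1, 'joints': array([ 1.33409972,  0.32176147, -0.0700929 ,  1.45155372,  0.02260642,
        1.37078776, -0.05691869]), 'joint_vel': array([-5.31030105e-04, -8.79175505e-04,  8.51000037e-04, -2.09033361e-03,
       -2.50917154e-04, -6.73704567e-05,  4.52117781e-04]), 'tau': array([-1.70892613e-04, -4.92569339e+01, -4.05866643e-01, -3.13398135e+01,
       -6.41639926e-02,  3.94742901e-02,  5.57716101e-05]), 'ee_pos': array([ 161.14786345, -629.19892466,  221.56240416]), 'ee_rot': array([-0.08784487, -0.70144362, -0.08904343,  0.70166331]), 'ft_force': array([-0.20600444, -0.34608029, -0.05958414]), 'wrist_torque': array([-0.01455831, -0.01534052, -0.01432608]), 'width': 0.9991616171777775}
pics
```

View pics/scene0.png

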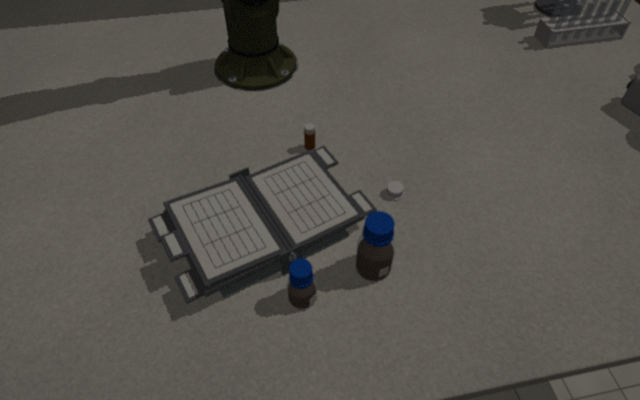

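View pics/top0.png

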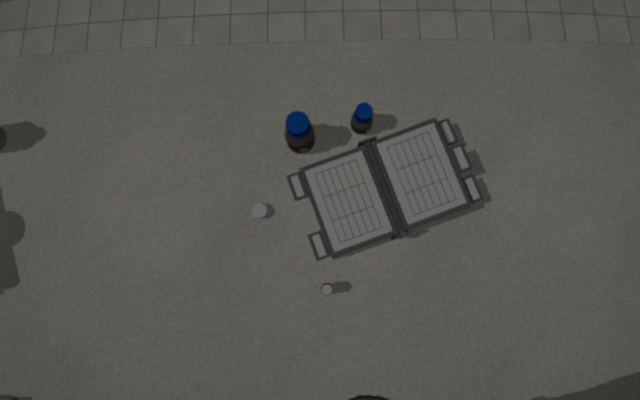

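```bash
python3 - <<'E'
from rig import *
import cv2,numpy as np
for n in ("scene","top"):
    camera(n)
    for t in ("tab","panel","stand","bottle_large","bottle_small","cap","vial","right_mid"):
        r=look_for(t,n); print(n,t,[(np.round(d["extent"]).tolist(),round(d["p"],2)) for d in r[:3]])
E
```

```text
scene tab [([162.0, 178.0, 130.0, 110.0], 0.73), ([148.0, 211.0, 130.0, 82.0], 0.46), ([306.0, 125.0, 10.0, 26.0], 0.36)]
scene panel [([159.0, 178.0, 133.0, 108.0], 0.87)]
scene stand [([147.0, 146.0, 229.0, 160.0], 0.8)]
scene bottle_large [([356.0, 212.0, 40.0, 74.0], 0.89)]
scene bottle_small [([283.0, 259.0, 31.0, 51.0], 0.8), ([241.0, 146.0, 124.0, 103.0], 0.56)]
scene cap [([384.0, 181.0, 21.0, 21.0], 0.63), ([159.0, 175.0, 132.0, 110.0], 0.17)]
scene vial [([301.0, 124.0, 14.0, 26.0], 0.6)]
scene right_mid [([150.0, 214.0, 127.0, 80.0], 0.78), ([302.0, 191.0, 74.0, 58.0], 0.58)]
top tab [([366.0, 121.0, 105.0, 116.0], 0.71)]
top panel [([369.0, 119.0, 105.0, 112.0], 0.82)]
top stand [([289.0, 119.0, 193.0, 143.0], 0.63)]
top bottle_large [([283.0, 110.0, 31.0, 42.0], 0.72), ([365.0, 120.0, 108.0, 110.0], 0.3)]
top bottle_small [([350.0, 104.0, 25.0, 30.0], 0.62), ([287.0, 168.0, 19.0, 30.0], 0.2)]
top cap [([251.0, 203.0, 16.0, 18.0], 0.64)]
top vial [([319.0, 284.0, 14.0, 11.0], 0.64)]
top right_mid [([465.0, 174.0, 21.0, 28.0], 0.74)]
```

```bash
python3 - <<'E'
import cv2,numpy as np
def crop(n,x,y,w,h,k):
    im=cv2.imread(f"pics/{n}0.png")[y:y+h,x:x+w]
    im=cv2.resize(im,None,fx=k,fy=k,interpolation=cv2.INTER_CUBIC)
    im=np.clip(255*(im/255.)**0.6*1.3,0,255).astype(np.uint8)
    for i in range(0,w,20): cv2.putText(im,str(x+i),(i*k,8),0,.3,(0,255,255)); cv2.line(im,(i*k,10),(i*k,14),(0,255,255))
    for i in range(0,h,20): cv2.putText(im,str(y+i),(0,i*k+4),0,.3,(0,255,255))
    cv2.imwrite(f"pics/{n}0c.png",im)
crop("top",280,100,210,165,3.8 and 3)
crop("scene",140,120,250,190,3)
E
```

```text
(no output)
```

View pics/top0c.png

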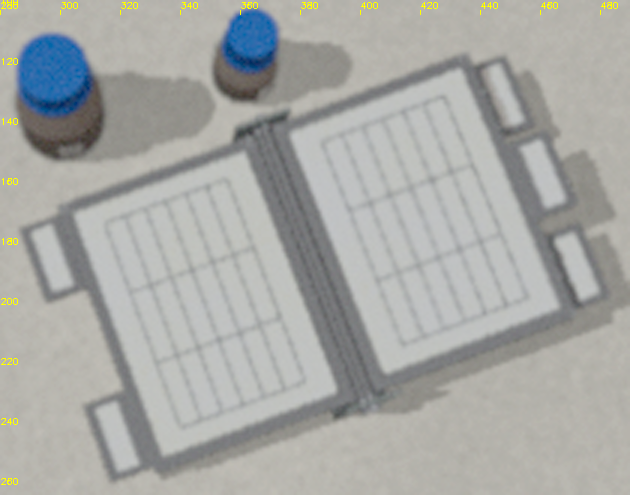

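View pics/scene0c.png

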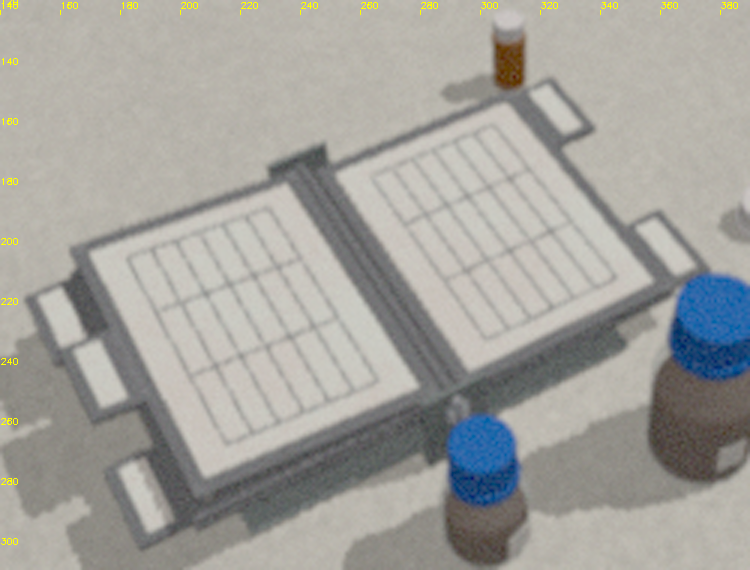

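```bash
cat > h.py <<'E'
from rig import *
import cv2,numpy as np
from scipy.optimize import least_squares
from scipy.spatial.transform import Rotation as R
def cam(n):
    p=camera_params(n); f=200/np.tan(np.radians(p["fov_y"])/2)
    K=np.array([[f,0,p["cx"]],[0,f,p["cy"]],[0,0,1]]); return K,np.array(p["dist"],float),np.array(p["world_to_cam"])
CAM={n:cam(n) for n in("scene","top")}
def proj(n,P):
    K,d,T=CAM[n]; return cv2.projectPoints(np.atleast_2d(P).astype(float),cv2.Rodrigues(T[:3,:3])[0],T[:3,3],K,d)[0][:,0]
def atz(n,uv,z):
    K,d,T=CAM[n]; q=cv2.undistortPoints(np.array([[uv]],float),K,d)[0,0]
    Rt=T[:3,:3].T; c=-Rt@T[:3,3]; r=Rt@np.array([q[0],q[1],1]); return c+r*(z-c[2])/r[2]
def S2W(sp,P):
    x,y,yaw=sp; c,s=np.cos(yaw),np.sin(yaw); P=np.atleast_2d(P)
    return np.c_[x+c*P[:,0]-s*P[:,1], y+s*P[:,0]+c*P[:,1], P[:,2]]
def pan(a,r,h,th,side=-1,y0=0,z0=63):
    # along a, radius r, height offset h (panel normal, up when on right), angle th from right
    return [a, y0+side*(r*np.cos(th)-h*np.sin(th)), z0+r*np.sin(th)+h*np.cos(th)]
E
python3 - <<'E'
from h import *
obs=[("top","T",105,160,436,118.3),("top","T",-105,160,470.7,206),("top","T",30,192,462.3,145),("top","T",-30,192,471.7,169.3),
("top","L",105,160,300,169.3),("top","L",-105,160,333.3,257.7),
("scene","T",-105,160,165,201.7),("scene","T",105,160,208.3,285),("scene","T",-30,192,161.7,237.3),("scene","T",30,192,172.7,261),
("scene","L",-105,160,310.7,152.3),("scene","L",105,160,364,214.3)]
def pt(o,p):
    return S2W(p[:3], pan(o[2],o[3],3,p[3]) if o[1]=="T" else pan(o[2],o[3],3,0,1,4,55.5))
def res(p): return np.concatenate([proj(o[0],pt(o,p))[0]-o[4:] for o in obs])
r=least_squares(res,[600,-100,.3,.1],loss="soft_l1",x_scale=[10,10,.1,.1]); print(r.x,r.cost); print(np.round(r.fun.reshape(-1,2),1))
# bystanders: foot
for t,n,h in(("bottle_large",0,140),("bottle_small",0,100),("cap",0,22),("vial",0,64)):
    pass
b={"bottle_large":((297,121),140),"bottle_small":((363.5,110),100),"cap":((260,210),22),"vial":((327,289),64)}
for k,(uv,z) in b.items(): print(k,np.round(atz("top",uv,z)))
E
```

```text
[ 5.65483310e+02 -4.63769908e+01  3.30565393e-01  4.37471821e-02] 17.881109391784975
[[-1.4  0. ]
 [-0.1  0.5]
 [-1.5 -0.7]
 [-0.5  0.1]
 [-2.5 -1.2]
 [-3.4  0.5]
 [-1.6  0.8]
 [-3.6  0.9]
 [-2.  -0.7]
 [-1.8 -0.1]
 [-0.4 -4.5]
 [ 0.8 -0.7]]
bottle_large [693. 138. 140.]
bottle_small [729.  -3. 100.]
cap [524. 231.  22.]
vial [348.  82.  64.]
```

```bash
cat >> h.py <<'E'
def overlay(n,p,src,out,box,k=3,th=None):
    x,y,w,h=box; im=cv2.imread(src)[y:y+h,x:x+w]
    im=cv2.resize(im,None,fx=k,fy=k,interpolation=cv2.INTER_CUBIC)
    im=np.clip(255*(im/255.)**0.6*1.3,0,255).astype(np.uint8)
    def poly(P,c):
        q=((proj(n,S2W(p[:3],P))-[x,y]+.5)*k-.5).astype(int); cv2.polylines(im,[q],True,c,1)
    t=p[3]
    poly([pan(a,r,3,t) for a,r in((105,6),(105,160),(30,160),(30,192),(-30,192),(-30,160),(-105,160),(-105,6))],(0,0,255))
    poly([pan(a,r,3,0,1,4,55.5) for a,r in((105,6),(105,160),(-40,160),(-40,192),(-100,192),(-100,160),(-105,160),(-105,6))],(0,255,0))
    poly([pan(a,r,3,0,-1,-4,55.5) for a,r in((105,6),(105,160),(-40,160),(-40,192),(-100,192),(-100,160),(-105,160),(-105,6))],(255,255,0))
    for s in(1,-1): poly([[s*110,22,74],[s*110,-22,74]],(255,0,0))
    cv2.imwrite(out,im)
E
python3 - <<'E'
from h import *
p=[565.5,-46.4,.3306,.0437]
overlay("top",p,"pics/top0.png","pics/o1.png",(280,100,210,165))
overlay("scene",p,"pics/scene0.png","pics/o2.png",(140,120,250,190))
E
```

```text
(no output)
```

View pics/o1.png

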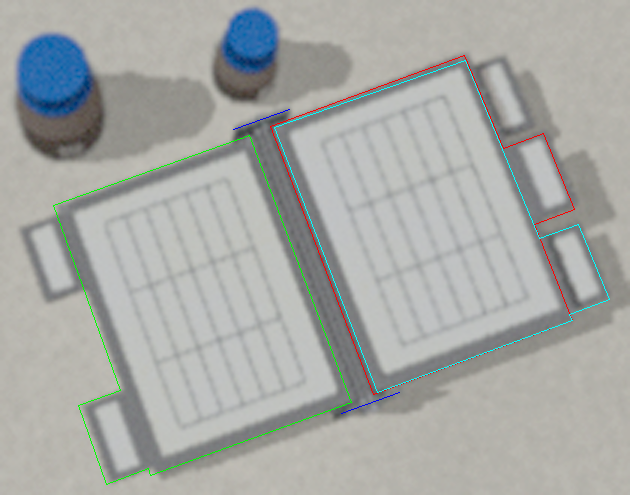

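View pics/o2.png

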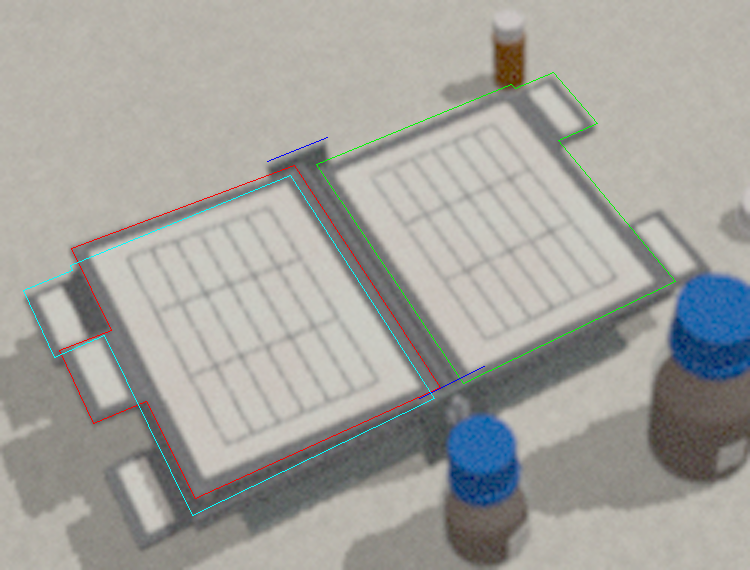

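```bash
cat > fit.py <<'E'
from h import *
obs=[("top","T",105,160,468,55),("top","T",-105,160,572,318),("top","T",30,192,546,135),("top","T",-30,192,575,208),
("top","L",105,160,60,208),("top","L",-105,160,160,473),("top","L",-40,192,85,405),("top","L",-100,192,111,480),
("top","M",-40,192,580,228),("top","M",-100,192,606,298),("top","C",1,22,236,137),("top","C",1,-22,288,114),("top","C",-1,-22,384,396),("top","C",-1,22,334,417),
("scene","T",-105,160,73,247),("scene","T",105,160,205,497),("scene","T",-30,192,65,352),("scene","T",30,192,98,423),
("scene","L",-105,160,510,97),("scene","L",105,160,674,283),("scene","L",-40,192,594,130),("scene","L",-100,192,551,79),
("scene","M",-40,192,60,362),("scene","M",-100,192,28,298),("scene","C",-1,-22,268,166),("scene","C",-1,22,327,145)]
off={"top":(280,100),"scene":(140,120)}
def pt(o,p):
    a,r=o[2:4]
    return S2W(p[:3], {"T":lambda:pan(a,r,3,p[3]),"L":lambda:pan(a,r,3,0,1,4,55.5),"M":lambda:pan(a,r,3,0,-1,-4,55.5),"C":lambda:[a*p[4],r,74]}[o[1]]())
def res(p):
    e=[]
    for o in obs:
        uv=np.array([(o[4]+.5)/3-.5+off[o[0]][0],(o[5]+.5)/3-.5+off[o[0]][1]])
        e.append(proj(o[0],pt(o,p))[0]+(p[5:7] if o[0]=="top" else p[7:9])-uv)
    return np.concatenate(e+[np.array(p[5:9])/2])
r=least_squares(res,[565,-46,.33,.1,110,0,0,0,0],loss="soft_l1",x_scale=[10,10,.1,.1,5,1,1,1,1]); print(np.round(r.x,3),r.cost)
f=r.fun[:-4].reshape(-1,2)
for o,e in zip(obs,f): print(o[:4],np.round(e,1))
E
python3 fit.py
```

```text
[ 5.60315e+02 -4.24660e+01  3.37000e-01  6.90000e-02  1.09283e+02
  2.04200e+00 -1.68400e+00 -1.04200e+00  3.83000e+00] 27.175789693587966
('top', 'T', 105, 160) [-0.8  0. ]
('top', 'T', -105, 160) [1.2 0.8]
('top', 'T', 30, 192) [-0.3 -0.7]
('top', 'T', -30, 192) [0.6 0.1]
('top', 'L', 105, 160) [-2.   0.3]
('top', 'L', -105, 160) [-2.4  2. ]
('top', 'L', -40, 192) [-1.7  1.4]
('top', 'L', -100, 192) [-0.8  2.6]
('top', 'M', -40, 192) [-0.2 -1.2]
('top', 'M', -100, 192) [1.5 0.7]
('top', 'C', 1, 22) [-0.7 -1.4]
('top', 'C', 1, -22) [ 0.6 -0.4]
('top', 'C', -1, -22) [ 5.5 -1. ]
('top', 'C', -1, 22) [ 3.  -0.8]
('scene', 'T', -105, 160) [-0.1  1. ]
('scene', 'T', 105, 160) [-1.7  0.3]
('scene', 'T', -30, 192) [-0.8 -0.4]
('scene', 'T', 30, 192) [-0.3  0.1]
('scene', 'L', -105, 160) [ 0.4 -2.4]
('scene', 'L', 105, 160) [0.7 0.5]
('scene', 'L', -40, 192) [ 1.  -0.5]
('scene', 'L', -100, 192) [ 0.6 -0.3]
('scene', 'M', -40, 192) [-0.6  0.2]
('scene', 'M', -100, 192) [-0.4 -0.5]
('scene', 'C', -1, -22) [0.4 0.7]
('scene', 'C', -1, 22) [ 0.5 -0.4]
```

```bash
cat >> fit.py <<'E'
print(proj("scene",[[0,0,0],[0,100,0],[0,-100,0]]).round(1).tolist(), proj("top",[[0,0,0],[161,-629.7,222.6]]).round(1).tolist())
for K in ("TLMC","TMC","LMC","TL"):
  for cams in (("top",),("scene",),("top","scene")):
    ob=[o for o in obs if o[1] in K and o[0] in cams]
    def rs(q):
        p=list(q)+[0]*4
        return np.concatenate([proj(o[0],pt(o,p))[0]-[(o[4]+.5)/3-.5+off[o[0]][0],(o[5]+.5)/3-.5+off[o[0]][1]] for o in ob])
    q=least_squares(rs,[565,-46,.33,.1,110],x_scale=[10,10,.1,.1,5]);print(K,cams,q.x.round(3),"rms",np.sqrt(np.mean(q.fun**2)).round(2))
E
python3 fit.py | tail -13
```

```text
[[256.0, 64.9], [291.6, 60.8], [219.6, 69.2]] [[366.1, 443.7], [695.4, 375.5]]
TLMC ('top',) [ 5.64580e+02 -4.65910e+01  3.30000e-01  6.90000e-02  1.07788e+02] rms 1.56
TLMC ('scene',) [ 5.70121e+02 -4.45980e+01  3.45000e-01  9.40000e-02  1.10290e+02] rms 1.14
TLMC ('top', 'scene') [ 5.65941e+02 -4.60210e+01  3.34000e-01  4.90000e-02  1.07427e+02] rms 1.59
TMC ('top',) [ 5.63829e+02 -4.36720e+01  3.23000e-01  1.29000e-01  1.07811e+02] rms 1.19
TMC ('scene',) [ 5.66591e+02 -4.40640e+01  3.53000e-01  7.70000e-02  1.07414e+02] rms 0.52
TMC ('top', 'scene') [ 5.64715e+02 -4.47060e+01  3.37000e-01  4.90000e-02  1.07284e+02] rms 1.34
LMC ('top',) [ 5.64228e+02 -4.67360e+01  3.28000e-01  1.00000e-01  1.07776e+02] rms 1.81
LMC ('scene',) [ 5.70311e+02 -4.62860e+01  3.38000e-01  1.00000e-01  1.09675e+02] rms 1.17
LMC ('top', 'scene') [ 5.66259e+02 -4.67220e+01  3.33000e-01 -4.66000e-01  1.07421e+02] rms 1.77
TL ('top',) [ 5.67262e+02 -5.06570e+01  3.36000e-01 -1.50000e-02  1.10000e+02] rms 0.61
TL ('scene',) [ 5.74235e+02 -4.46530e+01  3.59000e-01  1.40000e-01  1.10000e+02] rms 1.13
TL ('top', 'scene') [ 5.66691e+02 -4.69590e+01  3.35000e-01  5.10000e-02  1.10000e+02] rms 1.44
```

```bash
python3 - <<'E'
from h import *
s=observe(); w,x,y,z=s["ee_rot"]; m=R.from_quat([x,y,z,w]).as_matrix(); print(m.round(3)); print(s["time_s"],s["ee_pos"])
E
```

```text
[[-0.     0.248 -0.969]
 [-0.    -0.969 -0.248]
 [-1.     0.     0.   ]]
1.0 [ 161.31989869 -629.69307502  222.61342236]
```

```bash
cat >> h.py <<'E'
SP=[566,-45.5,.337]
def st():
    s=observe(); w,x,y,z=s["ee_rot"]; M=R.from_quat([x,y,z,w]).as_matrix()
    d=s["ee_pos"]-[SP[0],SP[1],0]; c,q=np.cos(SP[2]),np.sin(SP[2])
    f=s["ft_force"]
    print("t",round(s["time_s"],2),"spine-frame tcp",np.round([c*d[0]+q*d[1],-q*d[0]+c*d[1],d[2]],1),"roll-angle err deg",round(np.degrees(np.arctan2(M[1,1],M[0,1])-(SP[2]-np.pi/2)),2),"F spine",np.round([c*f[0]+q*f[1],-q*f[0]+c*f[1],f[2]],2),"w",round(s["width"],3))
    return s,M
def to(P):
    s,M=st(); g=S2W(SP,P)[0]; print("shift",np.round(M.T@(g-s["ee_pos"]),1))
E
python3 -c "
from h import *
to([0,-240,200])"
```

```text
t 1.0 spine-frame tcp [-575.1 -417.5  222.6] roll-angle err deg -4.94 F spine [ 0.07  0.53 -0.72] w 0.997
shift [  22.6 -226.4 -557.7]
```

Request:
{"name": "send_rows", "arguments": {
  "targets": [
    [[0, -10, -20], -1],
    [[0, -25, -60], -2],
    [[0, -45, -105], -3],
    [[0, -63, -150], -4],
    [[0, -80, -195], -5],
    [[0, -98, -240], -5],
    [[0, -116, -285], -5],
    [[0, -134, -330], -5],
    [[0, -153, -375], -5],
    [[5, -172, -420], -5],
    [[10, -190, -465], -5],
    [[15, -205, -505], -5]
  ],
  "jaw": 0,
  "force": 30
}}

```text
time_s: 2.2
ee_pos: [601.9, -301.8, 207.8]
ee_rot: [0.12, 0.697, 0.12, -0.696]
ft_force: [0.3, 0.1, 1.5]
width: 0.031
```

```bash
python3 -c "
from h import *
to([0,-240,100])"
```

```text
t 2.2 spine-frame tcp [ -50.9 -253.8  207.8] roll-angle err deg 0.24 F spine [0.34 0.04 1.53] w 0.031
shift [107.9 -13.5 -50.8]
```

Request:
{"name": "send_rows", "arguments": {
  "targets": [
    [[0, -4, -15], 0],
    [[15, -8, -35], 0],
    [[40, -12, -48], 0],
    [[75, -14, -51], 0],
    [[100, -14, -51], 0],
    [[108, -14, -51], 0],
    [[108, -14, -51], 0]
  ]
}}

```text
time_s: 2.9
ee_pos: [642.0, -275.4, 98.5]
ee_rot: [-0.119, -0.696, -0.119, 0.698]
ft_force: [-0.6, 0.9, -0.7]
width: 0.003
```

```bash
python3 - <<'E'
from h import *
to([0,-230,50])
for n in("scene","top"):
    cv2.imwrite(f"pics/{n}1.png",camera(n)[:,:,::-1])
for n,b in(("top",(330,100,210,165)),("scene",(90,120,250,190))):
    overlay(n,SP+[.07],f"pics/{n}1.png",f"pics/{n}1o.png",b)
E
```

```text
t 2.9 spine-frame tcp [  -4.3 -242.1   98.5] roll-angle err deg 0.06 F spine [-0.29  1.01 -0.69] w 0.003
shift [ 48.5 -12.1  -4.4]
```

View pics/top1o.png

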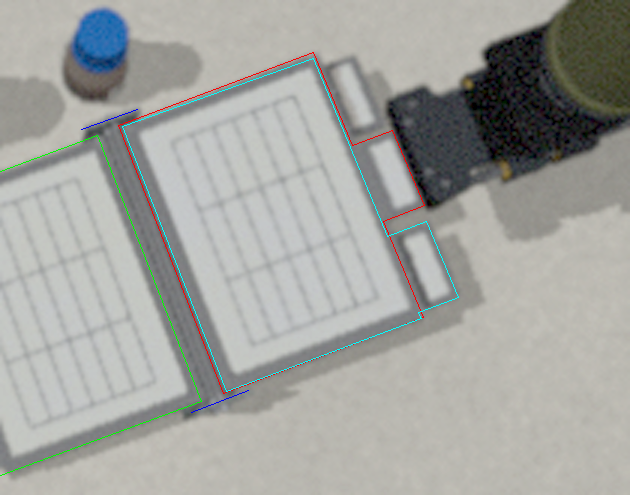

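View pics/scene1o.png

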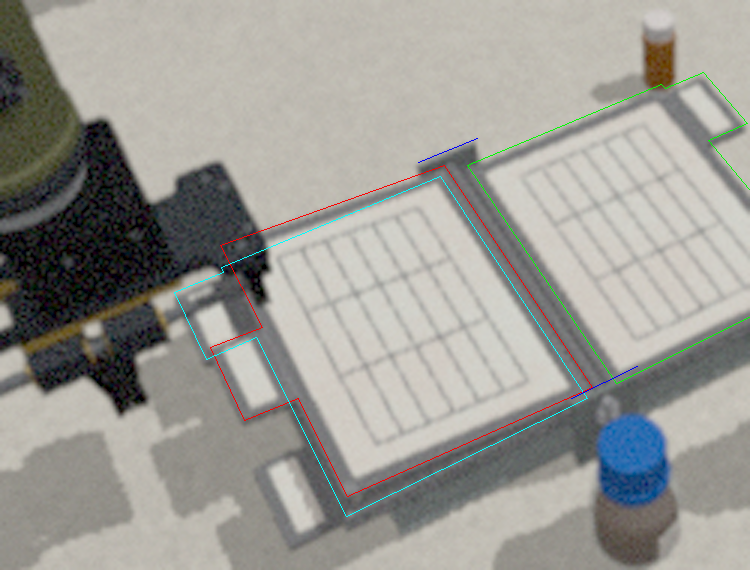

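```bash
python3 - <<'E'
from h import *
s=observe()
for n,b in(("top",(400,60,210,165)),("scene",(60,90,210,180))):
    x,y,w,h=b; im=cv2.imread(f"pics/{n}1.png")[y:y+h,x:x+w]; k=3
    im=cv2.resize(im,None,fx=k,fy=k,interpolation=cv2.INTER_CUBIC)
    im=np.clip(255*(im/255.)**0.45*1.4,0,255).astype(np.uint8)
    for P,c in(([0,0,0],(0,0,255)),([0,0,19],(0,255,0)),([0,0,70],(255,0,0))):
        q=(proj(n,s["ee_pos"]+P)[0]-[x,y])*k; cv2.circle(im,tuple(int(v) for v in q),4,c,2)
    # body rect
    c=S2W(SP,[[-4+a,-242+e,168.5] for a,e in((37,95),(37,-95),(-37,-95),(-37,95))]); cv2.polylines(im,[((proj(n,c)-[x,y])*k).astype(int)],True,(255,255,0),1)
    cv2.imwrite(f"pics/{n}1g.png",im)
E
```

```text
(no output)
```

View pics/scene1g.png

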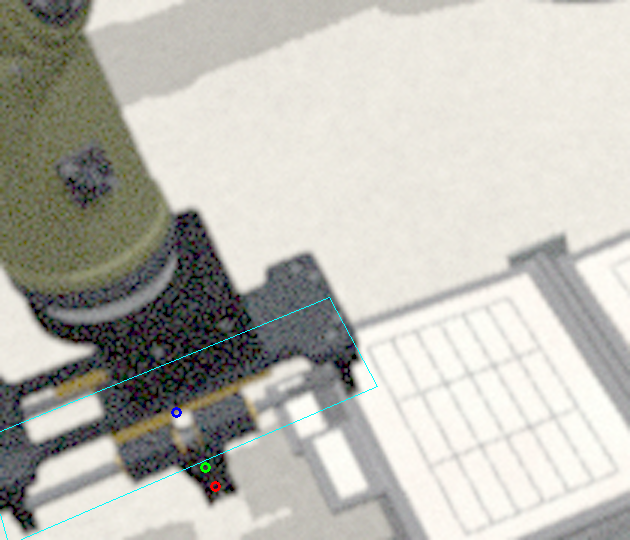

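View pics/top1g.png

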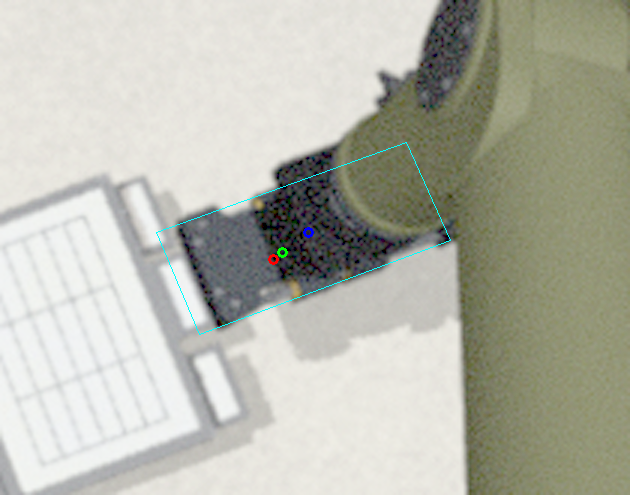

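```bash
python3 -c "
from h import *
print(observe()['joints'].round(2))"
```

```text
[ 0.63  0.53 -0.36  1.44  0.19  1.21 -0.99]
```

Request:
{"name": "send_rows", "arguments": {
  "targets": [
    [[0, 0, 0], 8],
    [[0, 0, 0], 16],
    [[0, 0, 0], 24],
    [[0, 0, 0], 32],
    [[0, 0, 0], 40],
    [[0, 0, 0], 48],
    [[0, 0, 0], 56],
    [[0, 0, 0], 64],
    [[0, 0, 0], 72],
    [[0, 0, 0], 80],
    [[0, 0, 0], 87],
    [[0, 0, 0], 90]
  ]
}}

```text
time_s: 4.2
ee_pos: [644.4, -276.0, 102.4]
ee_rot: [-0.41, 0.578, -0.409, -0.575]
ft_force: [0.3, -0.3, 0.2]
width: 0.009
```

```bash
python3 - <<'E'
from h import *
print(observe()['joints'].round(2))
to([0,-225,52])
s=observe()
for n,b in(("scene",(90,120,160,140)),):
    x,y,w,h=b; im=camera(n)[y:y+h,x:x+w,::-1]; k=4
    im=cv2.resize(im,None,fx=k,fy=k,interpolation=cv2.INTER_CUBIC)
    im=np.clip(255*(im/255.)**0.45*1.4,0,255).astype(np.uint8)
    for P,c in(([0,0,0],(0,0,255)),([0,0,19],(0,255,0)),([0,0,70],(255,0,0))):
        q=(proj(n,s["ee_pos"]+P)[0]-[x,y])*k; cv2.circle(im,tuple(int(v) for v in q),2,c,1)
    cv2.imwrite(f"pics/{n}2g.png",im)
E
```

```text
[ 0.42  0.5  -0.08  1.45  0.04  1.19 -2.47]
t 4.2 spine-frame tcp [  -2.2 -243.5  102.4] roll-angle err deg -90.15 F spine [ 0.21 -0.36  0.19] w 0.009
shift [50.3 -2.  18.6]
```

View pics/scene2g.png

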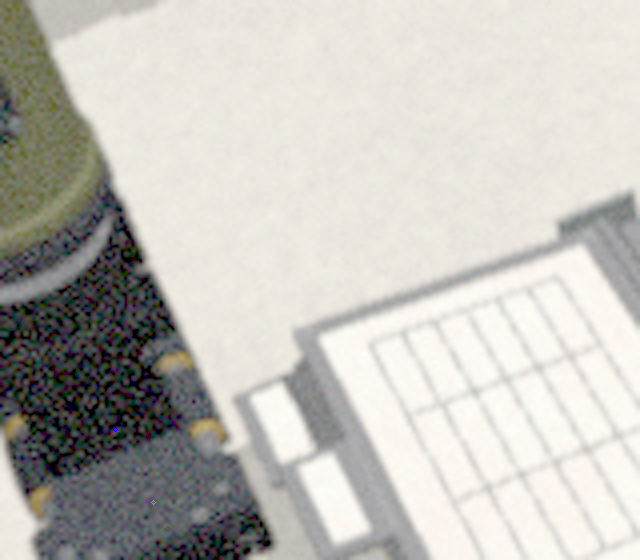

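Request:
{"name": "send_rows", "arguments": {
  "targets": [
    [[0, 0, 0], -8],
    [[0, 0, 0], -16],
    [[0, 0, 0], -24],
    [[0, 0, 0], -32],
    [[0, 0, 0], -40],
    [[0, 0, 0], -48],
    [[0, 0, 0], -56],
    [[0, 0, 0], -64],
    [[0, 0, 0], -72],
    [[0, 0, 0], -80],
    [[0, 0, 0], -88],
    [[0, 0, 0], -96]
  ]
}}

```text
time_s: 5.45
ee_pos: [644.1, -276.2, 101.8]
ee_rot: [0.158, 0.69, 0.157, -0.688]
ft_force: [0.2, 0.6, -0.2]
width: 0.004
```

Request:
{"name": "send_rows", "arguments": {
  "targets": [
    [[0, 0, 0], -8],
    [[0, 0, 0], -16],
    [[0, 0, 0], -24],
    [[0, 0, 0], -32],
    [[0, 0, 0], -40],
    [[0, 0, 0], -48],
    [[0, 0, 0], -56],
    [[0, 0, 0], -64],
    [[0, 0, 0], -72],
    [[0, 0, 0], -80],
    [[0, 0, 0], -84],
    [[0, 0, 0], -84]
  ]
}}

```text
time_s: 6.65
ee_pos: [643.8, -276.5, 101.4]
ee_rot: [0.578, 0.409, 0.576, -0.409]
ft_force: [0.1, 0.4, 0.8]
width: 0.005
```

```bash
python3 - <<'E'
from h import *
print(observe()['joints'].round(2))
to([0,-215,52])
E
```

```text
[ 0.82  0.59 -0.65  1.44  0.36  1.24  0.47]
t 6.65 spine-frame tcp [  -3.  -243.7  101.4] roll-angle err deg 90.07 F spine [0.24 0.35 0.77] w 0.005
shift [ 49.3   2.9 -28.8]
```

Request:
{"name": "send_rows", "arguments": {
  "targets": [
    [[10, 1, 0], 0],
    [[25, 2, 0], 0],
    [[40, 3, 0], 0],
    [[47, 3, -4], 0],
    [[49, 3, -10], 0],
    [[49, 3, -17], 0],
    [[49, 3, -24], 0],
    [[49, 3, -28], 0],
    [[49, 3, -30], 0],
    [[49, 3, -30], 0]
  ]
}}

```text
time_s: 7.65
ee_pos: [636.2, -246.1, 51.1]
ee_rot: [0.577, 0.409, 0.577, -0.409]
ft_force: [-0.6, -0.2, -0.7]
width: 0.007
```

```bash
python3 - <<'E'
from h import *
st()
E
```

```text
t 7.65 spine-frame tcp [-1.000e-01 -2.126e+02  5.110e+01] roll-angle err deg 90.09 F spine [-0.59  0.02 -0.7 ] w 0.007
```

Request:
{"name": "send_rows", "arguments": {
  "targets": [
    [[0, 0, -2], 0],
    [[0, 0, -4], 0],
    [[0, 0, -5], 0],
    [[0, 0, -5], 0]
  ]
}}

```text
time_s: 8.05
ee_pos: [634.3, -241.5, 50.5]
ee_rot: [0.577, 0.409, 0.577, -0.409]
ft_force: [-0.1, -0.4, -0.1]
width: 0.004
```

```bash
python3 - <<'E'
from h import *
st()
E
```

```text
t 8.05 spine-frame tcp [  -0.4 -207.5   50.5] roll-angle err deg 90.07 F spine [-0.19 -0.33 -0.15] w 0.004
```

Request:
{"name": "send_rows", "arguments": {
  "targets": [
    [[0, 0, -1], 0],
    [[0, 0, -2], 0],
    [[0, 0, -3], 0],
    [[0, 0, -3], 0]
  ]
}}

```text
time_s: 8.45
ee_pos: [633.3, -238.9, 50.6]
ee_rot: [0.577, 0.409, 0.577, -0.409]
ft_force: [-0.6, 0.1, 0.2]
width: 0.008
```

```bash
python3 - <<'E'
from h import *
st()
E
```

```text
t 8.45 spine-frame tcp [  -0.4 -204.7   50.6] roll-angle err deg 90.06 F spine [-0.5   0.29  0.2 ] w 0.008
```

Request:
{"name": "send_rows", "arguments": {
  "targets": [
    [[0, 0, -1], 0],
    [[0, 0, -2], 0],
    [[0, 0, -2], 0]
  ]
}}

```text
time_s: 8.75
ee_pos: [633.2, -238.6, 50.8]
ee_rot: [0.578, 0.409, 0.576, -0.409]
ft_force: [2.8, -3.1, -2.1]
width: 0.006
```

```bash
python3 - <<'E'
from h import *
st()
E
```

```text
t 8.75 spine-frame tcp [  -0.5 -204.5   50.8] roll-angle err deg 90.0 F spine [ 1.64 -3.85 -2.14] w 0.006
```

Request:
{"name": "send_rows", "arguments": {
  "targets": [
    [[0, 0, -1], 0],
    [[-1, 0, -1.5], 0],
    [[-4, 0, -2], 0],
    [[-7, 0, -2.4], 0],
    [[-10, 0, -2.8], 0],
    [[-10, 0, -2.8], 0]
  ]
}}

```text
time_s: 9.35
ee_pos: [632.8, -237.4, 61.9]
ee_rot: [0.578, 0.409, 0.575, -0.41]
ft_force: [2.9, -6.9, 1.4]
width: 0.007
```

```bash
python3 - <<'E'
from h import *
st()
im=camera("scene"); cv2.imwrite("pics/scene3.png",im[:,:,::-1]); 
x,y,w,h=(130,120,190,180); c=cv2.resize(im[y:y+h,x:x+w,::-1],None,fx=3,fy=3,interpolation=cv2.INTER_CUBIC); cv2.imwrite("pics/scene3c.png",np.clip(255*(c/255.)**.5*1.3,0,255).astype(np.uint8))
E
```

```text
t 9.35 spine-frame tcp [  -0.4 -203.2   61.9] roll-angle err deg 89.95 F spine [ 0.42 -7.45  1.42] w 0.007
```

View pics/scene3c.png

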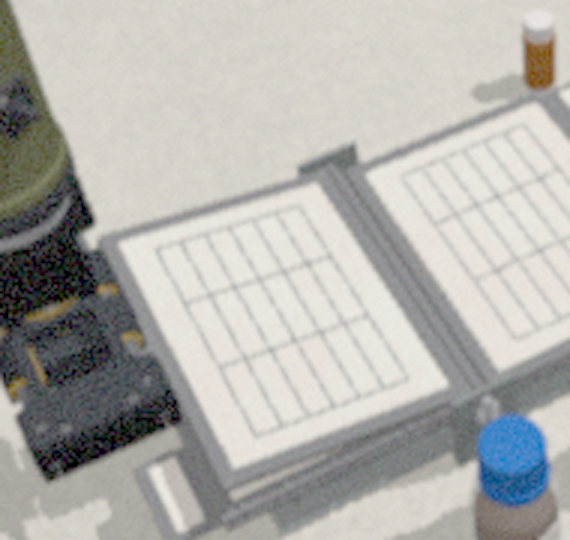

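```bash
cat >> h.py <<'E'
def arc(t0,t1,n,r=192.,h=-3.):
    f=lambda t:np.array([-(r*np.cos(t)-h*np.sin(t)), r*np.sin(t)+h*np.cos(t)])
    for t in np.linspace(t0,t1,n+1)[1:]:
        d=f(t)-f(t0); print(round(t,2),"up",round(d[1],1),"in",round(d[0],1))
E
python3 -c "
from h import *
arc(.147,.5,11)"
```

```text
0.18 up 6.1 in 0.9
0.21 up 12.2 in 2.0
0.24 up 18.2 in 3.3
0.28 up 24.2 in 4.8
0.31 up 30.1 in 6.5
0.34 up 36.0 in 8.3
0.37 up 41.8 in 10.4
0.4 up 47.5 in 12.6
0.44 up 53.2 in 15.0
0.47 up 58.8 in 17.7
0.5 up 64.3 in 20.4
```

Request:
{"name": "send_rows", "arguments": {
  "targets": [
    [[-3, 0, -0.5], 0],
    [[-6, 0, -1], 0],
    [[-12, 0, -2], 0],
    [[-18, 0, -3.3], 0],
    [[-24, 0, -4.8], 0],
    [[-30, 0, -6.5], 0],
    [[-36, 0, -8.3], 0],
    [[-42, 0, -10.4], 0],
    [[-48, 0, -12.6], 0],
    [[-53, 0, -15], 0],
    [[-56, 0, -16.2], 0],
    [[-56, 0, -16.2], 0]
  ]
}}

```text
time_s: 10.6
ee_pos: [627.2, -221.4, 118.2]
ee_rot: [0.578, 0.409, 0.575, -0.41]
ft_force: [2.8, -5.9, 4.1]
width: 0.003
```

```bash
cat > snap.py <<'E'
from h import *
import sys
s,_=st()
k=sys.argv[1]
ims=[]
for n,(x,y,w,h) in (("scene",(110,60,240,240)),("top",(270,80,240,200))):
    im=camera(n)[y:y+h,x:x+w,::-1]; c=cv2.resize(im,None,fx=400/w,fy=400/w,interpolation=cv2.INTER_CUBIC); c=np.clip(255*(c/255.)**.5*1.3,0,255).astype(np.uint8)
    c=cv2.copyMakeBorder(c,0,400-c.shape[0],0,0,0); ims.append(c)
cv2.imwrite(f"pics/s{k}.png",np.hstack(ims))
E
python3 snap.py 4
```

```text
t 10.6 spine-frame tcp [  -0.4 -186.2  118.2] roll-angle err deg 89.97 F spine [ 0.64 -6.49  4.11] w 0.003
```

View pics/s4.png

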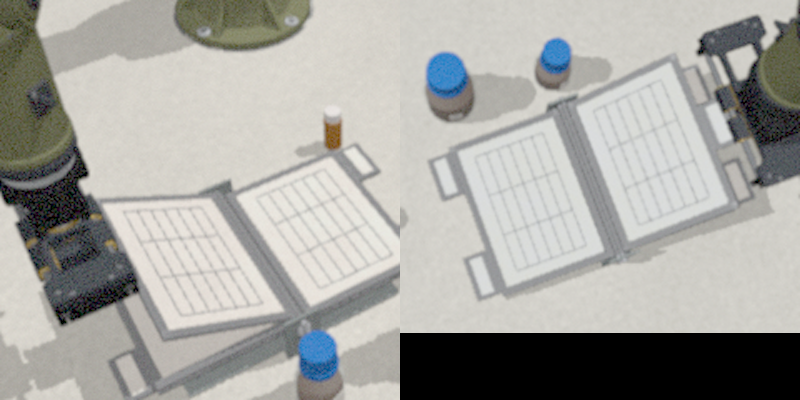

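```bash
python3 -c "
from h import *
arc(.455,.895,11)"
```

```text
0.5 up 6.9 in 3.4
0.54 up 13.6 in 7.1
0.57 up 20.2 in 11.0
0.62 up 26.6 in 15.2
0.66 up 32.9 in 19.7
0.7 up 39.0 in 24.4
0.74 up 44.8 in 29.3
0.78 up 50.5 in 34.5
0.82 up 56.0 in 39.9
0.86 up 61.2 in 45.5
0.9 up 66.2 in 51.3
```

Request:
{"name": "send_rows", "arguments": {
  "targets": [
    [[-5, 0, -1.7], 0],
    [[-10, 0, -3.4], 0],
    [[-16, 0, -7], 0],
    [[-23, 0, -11], 0],
    [[-29, 0, -15], 0],
    [[-36, 0, -19.5], 0],
    [[-42, 0, -24], 0],
    [[-48, 0, -29], 0],
    [[-54, 0, -34], 0],
    [[-59, 0, -39.5], 0],
    [[-64, 0, -45], 0],
    [[-64, 0, -45], 0]
  ]
}}

```text
time_s: 11.9
ee_pos: [611.3, -175.0, 181.4]
ee_rot: [0.577, 0.408, 0.577, -0.408]
ft_force: [0.7, -1.7, 1.0]
width: 0.006
```

```bash
python3 snap.py 5; python3 -c "
from h import *
arc(.86,1.3,11)"
```

```text
t 11.9 spine-frame tcp [-1.000e-01 -1.372e+02  1.814e+02] roll-angle err deg 90.15 F spine [ 0.12 -1.87  1.04] w 0.006
0.9 up 5.0 in 5.8
0.94 up 9.7 in 11.9
0.98 up 14.2 in 18.1
1.02 up 18.5 in 24.5
1.06 up 22.5 in 31.1
1.1 up 26.2 in 37.8
1.14 up 29.7 in 44.6
1.18 up 32.8 in 51.6
1.22 up 35.7 in 58.7
1.26 up 38.3 in 66.0
1.3 up 40.7 in 73.3
```

View pics/s5.png

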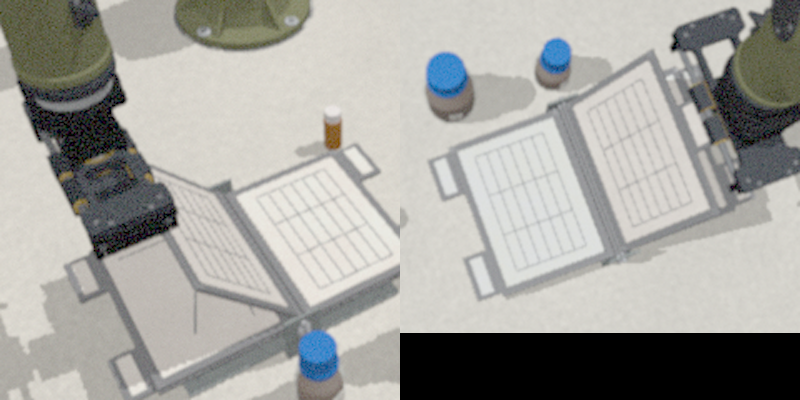

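```bash
cat >> h.py <<'E'
def tip(t,rt=165.):
    if t<=np.pi/2:
        return np.array([-(192*np.cos(t)+3*np.sin(t))-12.5, 63+192*np.sin(t)-3*np.cos(t)-27])
    return np.array([-(rt*np.cos(t)+3*np.sin(t))-12.5, 63+rt*np.sin(t)-3*np.cos(t)])
def path(t0,t1,n):
    b=tip(t0)
    for t in np.linspace(t0,t1,n+1)[1:]:
        d=tip(t)-b; print(round(t,2),"up",round(d[1],1),"in",round(d[0],1),"abs",tip(t).round(1))
E
python3 -c "
from h import *
path(.88,1.36,11)"
```

```text
0.92 up 5.3 in 6.5 abs [-130.7  187.4]
0.97 up 10.3 in 13.2 abs [-123.9  192.4]
1.01 up 15.0 in 20.1 abs [-117.   197.1]
1.05 up 19.4 in 27.3 abs [-109.9  201.5]
1.1 up 23.5 in 34.6 abs [-102.6  205.6]
1.14 up 27.3 in 42.1 abs [-95.1 209.4]
1.19 up 30.7 in 49.7 abs [-87.4 212.8]
1.23 up 33.8 in 57.5 abs [-79.7 215.9]
1.27 up 36.6 in 65.4 abs [-71.8 218.7]
1.32 up 39.0 in 73.4 abs [-63.7 221.1]
1.36 up 41.1 in 81.5 abs [-55.6 223.1]
```

Request:
{"name": "send_rows", "arguments": {
  "targets": [
    [[-3, 0, -4], 0],
    [[-6, 0, -8], 0],
    [[-11, 0, -14.5], 0],
    [[-16, 0, -21.5], 0],
    [[-20, 0, -28.5], 0],
    [[-24, 0, -36], 0],
    [[-28, 0, -43.5], 0],
    [[-31, 0, -51], 0],
    [[-34, 0, -59], 0],
    [[-37, 0, -67], 0],
    [[-39, 0, -75], 0],
    [[-40, 0, -80], 0]
  ]
}}

```text
time_s: 13.2
ee_pos: [584.8, -100.1, 221.1]
ee_rot: [0.577, 0.409, 0.577, -0.409]
ft_force: [0.2, -1.8, 1.4]
width: 0.002
```

```bash
python3 snap.py 6; python3 -c "
from h import *
path(1.36,1.8,11)"
```

```text
t 13.2 spine-frame tcp [ -0.3 -57.7 221.1] roll-angle err deg 90.1 F spine [-0.4  -1.75  1.44] w 0.002
1.4 up 1.6 in 7.5 abs [-48.1 224.7]
1.44 up 2.8 in 15.1 abs [-40.5 226. ]
1.48 up 3.8 in 22.7 abs [-32.9 226.9]
1.52 up 4.5 in 30.4 abs [-25.2 227.6]
1.56 up 4.8 in 38.0 abs [-17.6 228. ]
1.6 up 4.9 in 44.9 abs [-10.7 228. ]
1.64 up 4.7 in 51.5 abs [ -4.1 227.8]
1.68 up 4.2 in 58.1 abs [  2.5 227.3]
1.72 up 3.5 in 64.7 abs [  9.1 226.6]
1.76 up 2.5 in 71.2 abs [ 15.6 225.6]
1.8 up 1.2 in 77.7 abs [ 22.1 224.4]
```

View pics/s6.png

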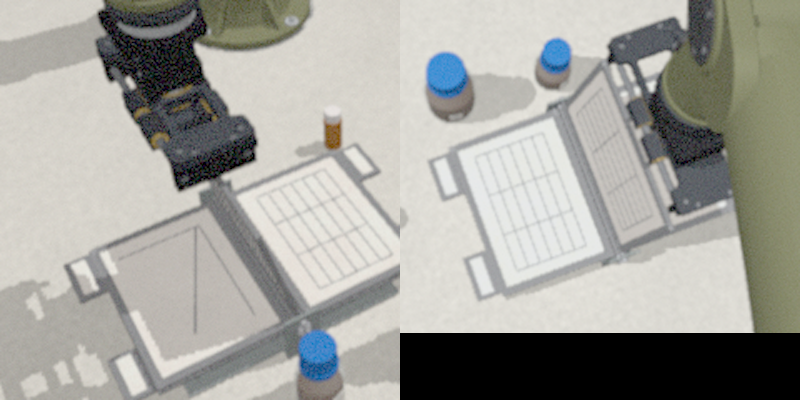

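Request:
{"name": "send_rows", "arguments": {
  "targets": [
    [[-1, 0, -5], 0],
    [[-3, 0, -11], 0],
    [[-4, 0, -18], 0],
    [[-5, 0, -25], 0],
    [[-6, 0, -32], 0],
    [[-6, 0, -39], 0],
    [[-6, 0, -46], 0],
    [[-6, 0, -53], 0],
    [[-5, 0, -60], 0],
    [[-4, 0, -67], 0],
    [[-3, 0, -73], 0],
    [[-2, 0, -79], 0]
  ]
}}

```text
time_s: 14.5
ee_pos: [558.6, -25.9, 222.5]
ee_rot: [0.577, 0.409, 0.577, -0.409]
ft_force: [-0.2, -0.8, 0.5]
width: 0.006
```

```bash
python3 snap.py 7; python3 -c "
from h import *
path(1.8,2.28,12)"
```

```text
t 14.5 spine-frame tcp [ -0.5  20.9 222.5] roll-angle err deg 90.07 F spine [-0.45 -0.7   0.52] w 0.006
1.84 up -1.5 in 6.4 abs [ 28.5 222.9]
1.88 up -3.3 in 12.8 abs [ 34.9 221.1]
1.92 up -5.3 in 19.1 abs [ 41.1 219.1]
1.96 up -7.6 in 25.3 abs [ 47.3 216.8]
2.0 up -10.1 in 31.4 abs [ 53.4 214.3]
2.04 up -12.8 in 37.4 abs [ 59.4 211.5]
2.08 up -15.8 in 43.2 abs [ 65.3 208.5]
2.12 up -19.1 in 49.0 abs [ 71.1 205.3]
2.16 up -22.5 in 54.6 abs [ 76.7 201.8]
2.2 up -26.2 in 60.1 abs [ 82.2 198.2]
2.24 up -30.1 in 65.4 abs [ 87.5 194.3]
2.28 up -34.2 in 70.6 abs [ 92.7 190.2]
```

View pics/s7.png

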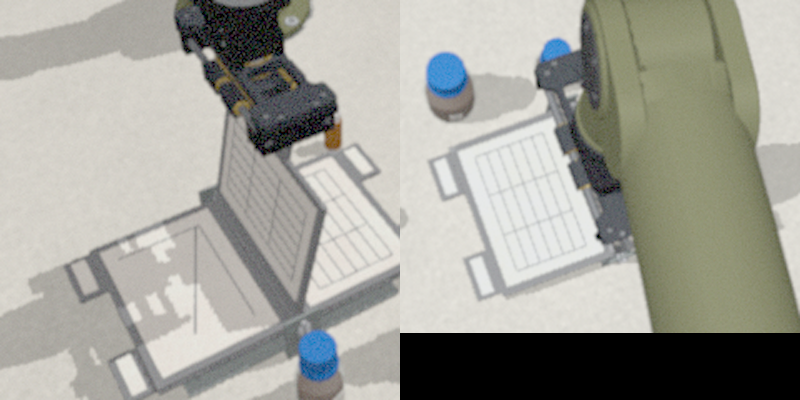

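Request:
{"name": "send_rows", "arguments": {
  "targets": [
    [[1, 0, -4], 0],
    [[3, 0, -10], 0],
    [[5, 0, -17], 0],
    [[7, 0, -23], 0],
    [[9, 0, -29], 0],
    [[12, 0, -35], 0],
    [[15, 0, -41], 0],
    [[18, 0, -47], 0],
    [[21, 0, -53], 0],
    [[25, 0, -58.5], 0],
    [[29, 0, -64], 0],
    [[33, 0, -69], 0]
  ]
}}

```text
time_s: 15.8
ee_pos: [535.6, 39.2, 189.2]
ee_rot: [0.577, 0.409, 0.577, -0.409]
ft_force: [-0.2, -0.5, 1.0]
width: 0.005
```

```bash
python3 snap.py 8; python3 -c "
from h import *
path(2.26,2.74,12)"
```

```text
t 15.8 spine-frame tcp [ -0.7  90.  189.2] roll-angle err deg 90.08 F spine [-0.34 -0.38  1.  ] w 0.005
2.3 up -4.2 in 5.1 abs [ 95.2 188. ]
2.34 up -8.6 in 10.0 abs [100.1 183.6]
2.38 up -13.2 in 14.7 abs [104.8 179. ]
2.42 up -18.0 in 19.3 abs [109.4 174.2]
2.46 up -23.0 in 23.6 abs [113.7 169.3]
2.5 up -28.1 in 27.8 abs [117.9 164.2]
2.54 up -33.4 in 31.7 abs [121.8 158.9]
2.58 up -38.8 in 35.4 abs [125.6 153.4]
2.62 up -44.4 in 39.0 abs [129.1 147.8]
2.66 up -50.2 in 42.2 abs [132.3 142.1]
2.7 up -56.0 in 45.3 abs [135.4 136.2]
2.74 up -62.0 in 48.1 abs [138.2 130.3]
```

View pics/s8.png

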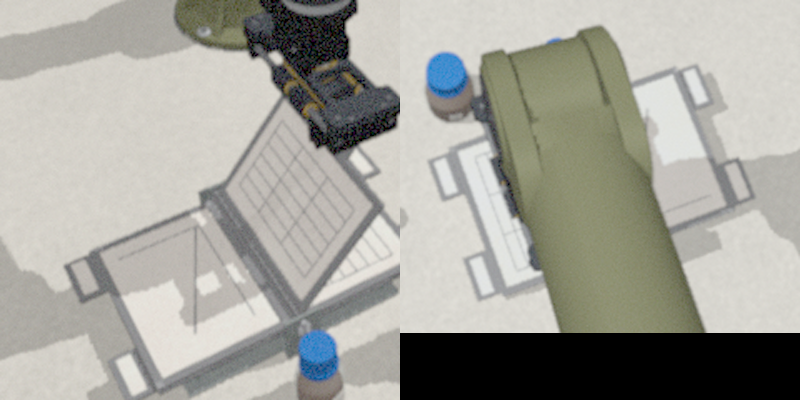

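Request:
{"name": "send_rows", "arguments": {
  "targets": [
    [[3, 0, -3.5], 0],
    [[8, 0, -9], 0],
    [[13, 0, -14], 0],
    [[18, 0, -18.5], 0],
    [[23, 0, -23], 0],
    [[28, 0, -27], 0],
    [[33, 0, -31], 0],
    [[39, 0, -35], 0],
    [[45, 0, -38.5], 0],
    [[50, 0, -42], 0],
    [[56, 0, -45], 0],
    [[61, 0, -47.5], 0]
  ]
}}

```text
time_s: 17.1
ee_pos: [519.8, 83.5, 127.9]
ee_rot: [0.577, 0.409, 0.577, -0.409]
ft_force: [-0.4, -0.5, 0.8]
width: 0.006
```

```bash
python3 snap.py 9; python3 -c "
from h import *
path(2.74,3.14,10)"
```

```text
t 17.1 spine-frame tcp [ -1.  137.1 127.9] roll-angle err deg 90.07 F spine [-0.5  -0.32  0.79] w 0.006
2.78 up -6.1 in 2.6 abs [140.8 124.2]
2.82 up -12.3 in 4.9 abs [143.1 118. ]
2.86 up -18.5 in 7.0 abs [145.2 111.7]
2.9 up -24.9 in 8.8 abs [147.  105.4]
2.94 up -31.3 in 10.4 abs [148.6  99. ]
2.98 up -37.7 in 11.7 abs [149.9  92.5]
3.02 up -44.3 in 12.7 abs [150.9  86. ]
3.06 up -50.8 in 13.5 abs [151.7  79.4]
3.1 up -57.4 in 14.0 abs [152.2  72.9]
3.14 up -64.0 in 14.3 abs [152.5  66.3]
```

View pics/s9.png

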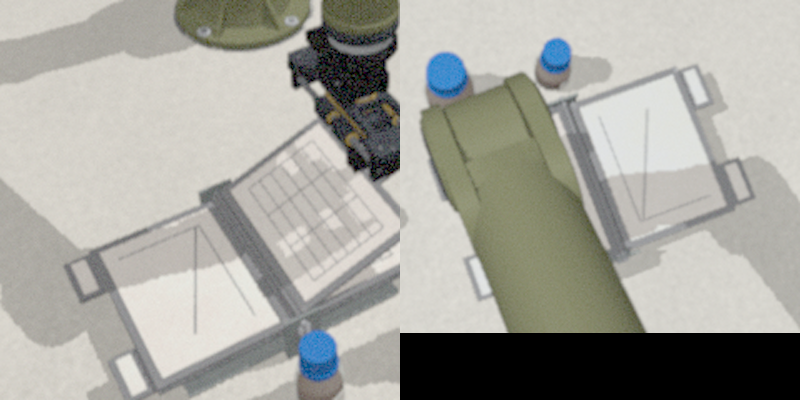

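Request:
{"name": "send_rows", "arguments": {
  "targets": [
    [[3, 0, -1], 0],
    [[9, 0, -3.5], 0],
    [[15, 0, -5.5], 0],
    [[21, 0, -7.5], 0],
    [[27, 0, -9], 0],
    [[33, 0, -10.5], 0],
    [[39, 0, -12], 0],
    [[44, 0, -12.5], 0],
    [[49, 0, -13], 0],
    [[53, 0, -13.5], 0],
    [[57, 0, -14], 0],
    [[59, 0, -14], 0]
  ]
}}

```text
time_s: 18.4
ee_pos: [515.2, 96.6, 69.1]
ee_rot: [0.577, 0.409, 0.577, -0.409]
ft_force: [-0.6, 0.0, 1.0]
width: 0.003
```

```bash
python3 snap.py 10; python3 -c "
from h import *
cv2.imwrite('pics/full10.png',np.clip(255*(camera('scene')[:,:,::-1]/255.)**.5*1.3,0,255).astype(np.uint8))"
```

```text
t 18.4 spine-frame tcp [ -1.  150.9  69.1] roll-angle err deg 90.06 F spine [-0.53  0.19  0.95] w 0.003
```

View pics/full10.png

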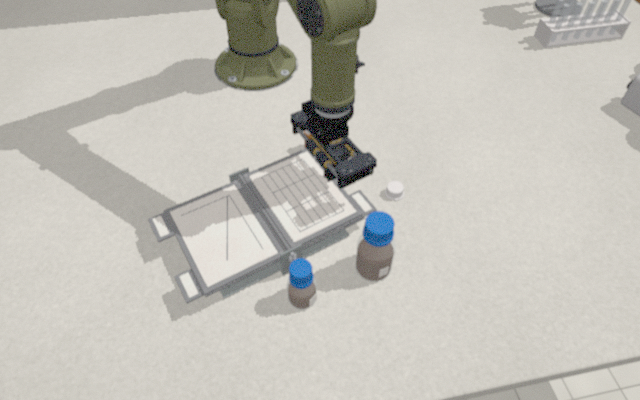

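Request:
{"name": "send_rows", "arguments": {
  "targets": [
    [[1, 0, 0], 0],
    [[2, 0, 0], 0],
    [[3, 0, 0], 0],
    [[4, 0, 0], 0],
    [[5, 0, 0], 0],
    [[5, 0, 0], 0],
    [[5, 0, 0], 0]
  ]
}}

```text
time_s: 19.25
ee_pos: [515.6, 96.6, 66.2]
ee_rot: [0.577, 0.408, 0.577, -0.409]
ft_force: [-4.0, -1.1, 14.0]
width: 0.007
```

```bash
python3 -c "
from h import *
st()"
```

```text
t 19.25 spine-frame tcp [ -0.6 150.8  66.2] roll-angle err deg 90.06 F spine [-4.1   0.29 14.05] w 0.007
```

Request:
{"name": "send_rows", "arguments": {
  "targets": [
    [[-3, 0, 0], 0],
    [[-10, 0, 0], 0],
    [[-25, 0, 0], 0],
    [[-50, 0, 0], 0],
    [[-85, 0, 0], 0],
    [[-120, 0, 0], 0],
    [[-155, 0, 0], 0],
    [[-180, 0, 0], 0],
    [[-190, 0, 0], 0],
    [[-190, 0, 0], 0]
  ]
}}

```text
time_s: 20.25
ee_pos: [516.1, 96.8, 256.0]
ee_rot: [0.578, 0.409, 0.576, -0.408]
ft_force: [-0.0, -0.5, -1.1]
width: 0.008
```

```bash
python3 -c "
from h import *
st()
im=camera('scene')[:,:,::-1]; cv2.imwrite('pics/scene11.png',im)
x,y,w,h=140,120,250,190
c=cv2.resize(im[y:y+h,x:x+w],None,fx=3,fy=3,interpolation=cv2.INTER_CUBIC); cv2.imwrite('pics/s11.png',np.clip(255*(c/255.)**.5*1.3,0,255).astype(np.uint8))
for t in ('bottle_large','bottle_small','cap','vial'): print(t,[(np.round(d['extent']).tolist(),round(d['p'],2)) for d in look_for(t,'scene')[:1]])
"
```

```text
t 20.25 spine-frame tcp [ -0.  150.8 256. ] roll-angle err deg 90.06 F spine [-0.21 -0.44 -1.06] w 0.008
bottle_large [([351.0, 213.0, 42.0, 71.0], 0.58)]
bottle_small [([305.0, 190.0, 72.0, 56.0], 0.68)]
cap [([384.0, 180.0, 21.0, 20.0], 0.87)]
vial [([304.0, 126.0, 12.0, 25.0], 0.72)]
```

View pics/s11.png

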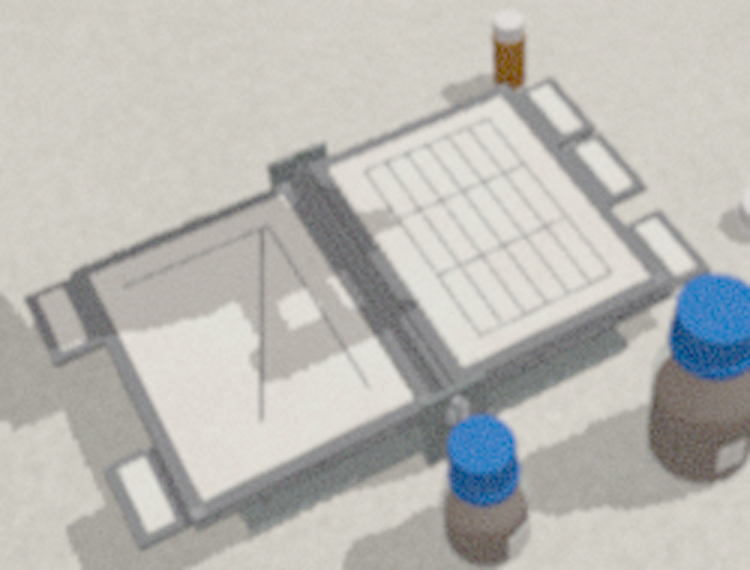

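```bash
python3 -c "
from rig import *
print(job_done())"
```

```text
the job is handed in; nothing more can be done
None
```

The top panel now lies flat on the left-hand side, and I handed the job in at about 20 s of the 48 s allowed. No verdict was reported.

**Lift:** The moves allowed only shifts and a turn about the vertical, so the fingers could not get under the tab. I pressed the closed fingertips sideways against the lower outer edge of the tab, at about 4–7 N. Then I carried the panel up along its arc. It stayed in contact the whole way and nothing touched its upper face.

**Swing and press:** Past upright, the fingertips pushed on the panel's underside and swung it over at roughly 0.4 rad/s. I pressed it down with about 14 N, then raised the arm to 256 mm, well clear of everything.

**Last checks:**
- **Panel angle:** the fingertips stopped at 66.2 mm under load, where a flat panel's face would be 66 mm high. The final picture also shows it flat.
- **Other panels:** all four look flat and undisturbed in the final picture. I judged this by eye.
- **Bottles, cap and vial:** they are where they stood. The network found the large bottle, cap and vial within a few pixels of their first positions.
- **Wrist force after retreat:** about 1 N, the same as the sensor noise.

**Disagreements:**
- In the final check the network mistook the left panel's area for the small bottle. I confirmed the bottle by eye; it stands where it was.
- The camera fits placed the stand only to about 5 mm. The fingers met the tab about 3 mm further out than the fit predicted, and I corrected for that.

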